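# Close a row of snap-lid tubes with one fingertip

### The arm

A 7-joint arm with a two-finger parallel gripper is mounted at the origin on a cart in front of the work surface, level with it; the furniture and walls round the work are solid. World frame = base frame: x ahead of the robot, y to its left, z up, the work surface at z = 0. Lengths are in m, angles in rad, forces in N, time in s.
With the tool pointing down it reaches from about 0.4 to 0.875 m from the base axis. Payload 4.4 kg.
Tool frame: the origin (TCP) lies at the centre of the arm's flange, where the gripper is bolted on; the fingertips stand 173 mm ahead of it and the grasp point (between the pads) lies bot.tcp_to_grasp ahead of it (bot.tcp_to_grasp is the distance from the TCP to the grasp point, in m); z points along the fingers, y is the line along which they close (so a half turn about z gives the same grasp; the last joint's range is limited). The gripper opens to 85 mm and grips with 20 to 120 N. Pads are 22 mm wide; open, the fingers measure 114 mm over their backs; the gripper's body (76 mm by 85 mm) begins 54 mm behind the grasp point. The pads swing forward as they close: fully open they stand 13 mm farther back than shut.
Start: joints at [1.152, 0.628, 0.038, 1.517, -0.027, 0.996, -0.02], TCP at [0.225, -0.61, 0.405] pointing down, gripper open.
Joint ranges: [-3.06, 3.06], [-0.37, 2.12], [-1.25, 1.32], [0.18, 2.47], [-1.1, 4.24], [0.23, 1.98], [-2.94, 2.94]. Speed limits (rad/s): [2.57, 2.57, 3.14, 3.14, 3.14, 3.14, 3.14].

### API

Orientations are given as a unit quaternion [x, y, z, w].
In Python, from workcell import bot, snapshot gives the robot as it stands. The module is installed in compiled form; this text tells all that it offers.
- The arm moves only by the tool arm_command, never from a script. Its argument "motion" is a list that holds one entry, the list of rows, each a list of 7 numbers: the closure, from 0 (fully open) to 1 (shut), then the shift along the tool's x, y, z in cm, then the turn, a rotation vector about the tool's x, y, z in degrees. In form: [[[gripper, tx, ty, tz, ax, ay, az], ...]]. A call has 1 to 5 rows; each row shifts and turns the commanded pose from where the row before left it, along the tool's axes as they then stand; what a row does not reach is not made up. A row lasts 1/8 s, in which the tool goes at most 62.5 mm and 10.7 degrees, less where a joint would pass 70% of its speed; a pose out of reach is approached as far as the arm can. A call is refused whole if a number of a shift passes 6.25 or a number of a turn 10.7, either way. A call with a gripper value outside its range is refused whole. The fingers move at their own pace and stop on an object; the grip force is fixed at half the most. Time passes only in rows, so rows that do not move let the fingers close. It gives the time, the measured TCP pose, the force, the opening and the grip force at its end, in the units of the state.
- bot.read_state(): the state, without advancing time (a new reading comes with each control period).
- snapshot(name): name is "scene" or "top" or "wrist"; returns a dict with "color" (480x640x3 uint8, red, green, blue), "fx", "fy", "cx", "cy" (pixels), "dist" ([k1, k2, p1, p2, k3] as OpenCV has them; the pictures are not rectified), "rvec" (rotation vector, rad) and "tvec" (3), from world to camera coordinates, as OpenCV has them; the wrist camera has in their place "tool_from_camera" (4x4, takes a point from camera to tool coordinates, whose origin is the TCP and whose axes are the flange's). Camera axes: x right, y down, z forward; pixel columns grow to the right and rows downward; lengths in m; the calibration is good to about 2 mm. A picture is of the moment at which its call begins: read the wrist's pose just before it. There is no depth.
- bot.finish_job(): hands the job in; it is judged then, once.
The state is a dict: "time_s": time; "joint_pos": joint angles; "qd": joint speeds; "tau": joint torques, N m; "ee_pos": TCP position; "orientation": TCP orientation; "force": force on the tool from outside, world axes, zero at the start; "moment": the same for the moment, N m; "finger_gap": finger opening in m; "grasp_force": force on a finger pad.
Only numpy, scipy, OpenCV 4.12 (cv2) and the standard library are available. Lean on these libraries where they do the work, as an engineer would, in place of code of your own. Each camera call takes 0.05 s, during which the arm holds its last target. There are 200 camera calls.

### The job

The six snap-lid tubes in the aluminium block stand ajar: run a fingertip lightly along the row and press the lids fully shut one after the next. Begin at the end of the row on the hinge side of the lids, so that the finger comes onto every lid over its hinge and never catches under a thumb tab. Touch only: do not lift the block or push it away, and leave the things round it where they are.

Things in the scene. Friction and masses are not known exactly. Their poses are not given: they have to be found in the camera images.
- tube_block: loose aluminium block 214 x 56 x 45 mm, rubber feet, 1.6 kg. Origin: centre of underside, on the bench; x along the row from hinge end to thumb-tab end, z up. Six 5 mL snap-lid tubes at x = -80, -48, -16, 16, 48, 80 mm, y = 0. White low-domed lids 20 mm wide, 5.5 mm thick; shut, their tops are level, 65 mm above the bench. Tubes sit on soft pads: pressed, each gives up to 4 mm (2 N/mm).
- row_start (a point): point on the row's centre line, level with the tops of shut lids (65 mm above the bench), 32 mm before the axis of tube 1, beyond its hinge (block x = -112 mm, just past the block's end face). Nothing stands there. Axes as the block's.
- row_end (a point): the like point at the other end, 32 mm past the axis of tube 6 on the thumb-tab side (block x = +112 mm). Axes as the block's.
- lid_1 (a joint): opening of lid 1, counted from the hinge end: 0 is fully shut, grows to 1.9 rad as it opens; starts 0.25 to 0.6. Hinge line across the row, 13 mm before the tube's axis, 59.5 mm above the bench; the thumb tab's tip is 27 mm beyond it. The hinge is stiff (0.010 N m, no spring): the lid stays where put; 5 N on its top closes it.
- lid_2 (a joint): opening of lid 2, counted from the hinge end: 0 is fully shut, grows to 1.9 rad as it opens; starts 0.25 to 0.6. Hinge line across the row, 13 mm before the tube's axis, 59.5 mm above the bench; the thumb tab's tip is 27 mm beyond it. The hinge is stiff (0.010 N m, no spring): the lid stays where put; 5 N on its top closes it.
- lid_3 (a joint): opening of lid 3, counted from the hinge end: 0 is fully shut, grows to 1.9 rad as it opens; starts 0.25 to 0.6. Hinge line across the row, 13 mm before the tube's axis, 59.5 mm above the bench; the thumb tab's tip is 27 mm beyond it. The hinge is stiff (0.010 N m, no spring): the lid stays where put; 5 N on its top closes it.
- lid_4 (a joint): opening of lid 4, counted from the hinge end: 0 is fully shut, grows to 1.9 rad as it opens; starts 0.25 to 0.6. Hinge line across the row, 13 mm before the tube's axis, 59.5 mm above the bench; the thumb tab's tip is 27 mm beyond it. The hinge is stiff (0.010 N m, no spring): the lid stays where put; 5 N on its top closes it.
- lid_5 (a joint): opening of lid 5, counted from the hinge end: 0 is fully shut, grows to 1.9 rad as it opens; starts 0.25 to 0.6. Hinge line across the row, 13 mm before the tube's axis, 59.5 mm above the bench; the thumb tab's tip is 27 mm beyond it. The hinge is stiff (0.010 N m, no spring): the lid stays where put; 5 N on its top closes it.
- lid_6 (a joint): opening of lid 6, counted from the hinge end: 0 is fully shut, grows to 1.9 rad as it opens; starts 0.25 to 0.6. Hinge line across the row, 13 mm before the tube's axis, 59.5 mm above the bench; the thumb tab's tip is 27 mm beyond it. The hinge is stiff (0.010 N m, no spring): the lid stays where put; 5 N on its top closes it.
- pen: black marker pen, 14 x 136 x 14 mm, lying loose beside the block: a bystander. Origin: centre of its underside.
- beaker: small glass beaker, 56 mm wide and 62 mm high, loose on the other side of the block: a bystander. Origin: centre of its underside.
- cup: white sample cup with yellow screw lid, 54 mm wide and 60 mm high, loose, to the left of the block, nearer the robot: a bystander. Origin: centre of its underside.
- bench_timer: small white bench timer, 62 x 62 x 19 mm, loose, beyond the block: a bystander. Origin: centre of its underside.

How it is judged:
By the outcome, as a careful person would: the job done as asked, in the order asked, and still so for the second after the job is handed in, with the robot touching nothing.
It also fails if it takes over 38 s, if anything falls off the work surface, if the arm or the gripper's body presses on something with over 40 N, if the wrist force passes 120 N, or if a joint passes its speed limit or range.

## Working session

There is one attempt and no reset: what is moved stays moved. The work goes in short steps, Python scripts to look and compute and a tool call to move; the robot and the scene stay as the last step left them, time stands still between calls to the robot, and variables do not carry over. Pictures are saved under pics/ and viewed, at most 10 in all, crops included, and the job is handed in when it is done.

Besides the shell and the picture viewer there is one more tool, called after "Emit:" as name(argument=value, ...), one argument or row to a line, values as JSON. arm_command: Moves the arm, as the interface text tells. Its arguments: {"type":"object","properties":{"motion":{"type":"array","items":{"type":"array","items":{"type":"array","items":{"type":"number"}}}}},"required":["motion"]}

```bash
mkdir -p pics; python3 - <<'E'
from workcell import bot, snapshot
import cv2,pickle
for n in("scene","top"):
    s=snapshot(n); pickle.dump(s,open(n+'.pkl','wb')); cv2.imwrite(f'pics/{n}1.png',s['color'][:,:,::-1])
print(bot.read_state(),bot.tcp_to_grasp)
E
```

```text
{'time_s': 0.1, 'joint_pos': array([ 1.15222044,  0.62923049,  0.038441  ,  1.51823599, -0.02699193,
        0.99632036, -0.02002024]), 'qd': array([-2.06728316e-04, -3.63049895e-03, -1.93003377e-03,  6.48324725e-05,
        1.63205261e-04, -6.79736773e-04, -1.09848102e-04]), 'tau': array([ 3.05867237e-03, -5.64529467e+01,  1.23074222e+00, -1.93972188e+01,
        1.14116591e-02,  5.46418931e-03,  2.38348400e-05]), 'ee_pos': array([ 0.22452153, -0.60971846,  0.40390598]), 'orientation': array([ 9.84484653e-01,  1.75468702e-01, -1.56739489e-04, -8.23408485e-04]), 'force': array([-0.2721259 , -0.23308826,  0.08330572]), 'moment': array([ 0.01122898,  0.00444028, -0.01762082]), 'grasp_force': 0.0, 'finger_gap': 0.08542211116393979} 0.1547
```

View pics/scene1.png

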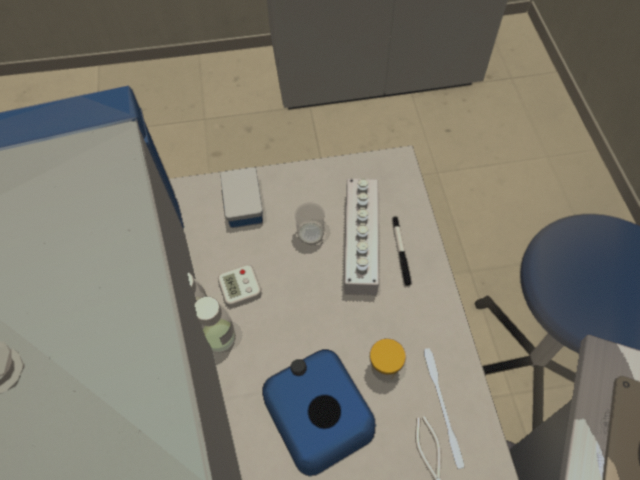

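View pics/top1.png

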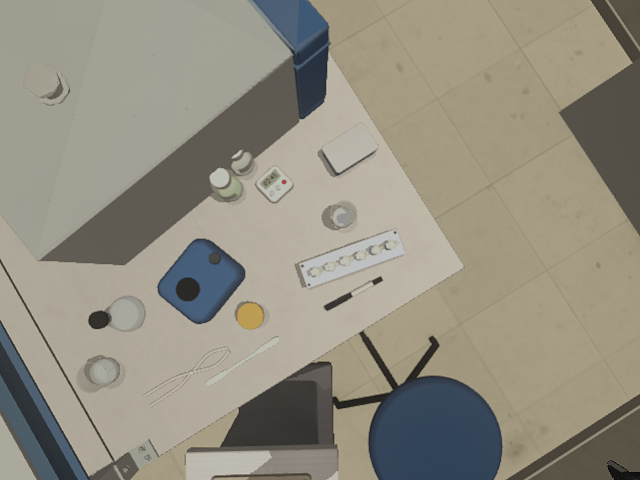

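```bash
python3 - <<'E'
import cv2,pickle,numpy as np
t=pickle.load(open('top.pkl','rb'))['color'];s=pickle.load(open('scene.pkl','rb'))['color']
a=cv2.resize(t[220:300,285:415],None,fx=6,fy=6,interpolation=2)[:,:,::-1]
b=cv2.resize(s[172:302,330:420],None,fx=4.6,fy=4.6,interpolation=2)[:,:,::-1]
cv2.imwrite('pics/ta.png',a);cv2.imwrite('pics/sb.png',b)
E
```

```text
(no output)
```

View pics/ta.png

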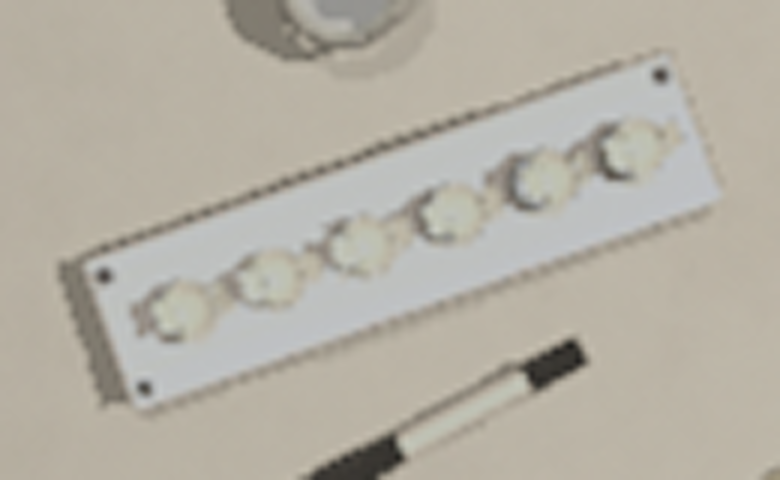

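View pics/sb.png

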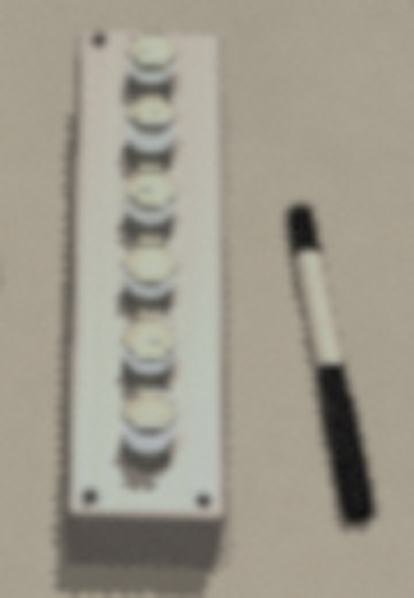

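```bash
cat > h.py <<'E'
import cv2,pickle,numpy as np
from scipy.spatial.transform import Rotation as R
def w(s,px,z):
    K=np.array([[s['fx'],0,s['cx']],[0,s['fy'],s['cy']],[0,0,1]])
    p=cv2.undistortPoints(np.array(px,float).reshape(-1,1,2),K,np.array(s['dist'])).reshape(-1,2)
    if 'rvec' in s:
        r=cv2.Rodrigues(np.array(s['rvec'],float))[0]; c=-r.T@np.ravel(s['tvec']); M=r.T
    else:
        T=np.eye(4);T[:3,:3]=R.from_quat(s['q']).as_matrix();T[:3,3]=s['p'];T=T@s['tool_from_camera'];M=T[:3,:3];c=T[:3,3]
    d=np.c_[p,np.ones(len(p))]@M.T
    return c+d*((z-c[2])/d[:,2])[:,None]
E
python3 - <<'E'
from h import *
np.set_printoptions(precision=4,suppress=True)
t=pickle.load(open('top.pkl','rb'));s=pickle.load(open('scene.pkl','rb'))
for n,im,o,f,c in(("top",t,(285,220),6,[(80,257),(665,50),(722,195),(140,410)]),("scene",s,(330,172),4.6,[(70,515),(78,37),(213,35),(220,517)])):
    p=w(im,np.array(c)/f+o-.5+.5/f,.045)[:,:2];e=np.roll(p,-1,0)-p
    print(n,p.tolist(),p.mean(0),np.linalg.norm(e,axis=1),np.degrees(np.arctan2(e[:,1],e[:,0])))
print("beaker,cup,timer,pen",w(t,[(341,216),(250,316),(274,184),(326,307),(382,280)],.03))
E
```

```text
top [[0.5374091777258105, -0.08855263701430305], [0.6027283026292769, -0.2889479801939253], [0.5529249374952788, -0.3064691766528492], [0.4853621707067427, -0.10757862343214844]] [ 0.5446 -0.1979] [0.2108 0.0528 0.2101 0.0554] [ -71.9466 -160.6177  108.7625   20.0801]
scene [[0.5326866746582986, -0.08579728431615347], [0.5997653748831868, -0.28423070625364205], [0.5504385249965147, -0.3032019321423464], [0.4829384479543067, -0.10331559216956121]] [ 0.5415 -0.1941] [0.2095 0.0528 0.211  0.0527] [ -71.3226 -158.9631  108.6594   19.3992]
beaker,cup,timer,pen [[ 0.6319 -0.1797  0.03  ]
 [ 0.4306  0.0126  0.03  ]
 [ 0.7026 -0.0419  0.03  ]
 [ 0.4449 -0.1435  0.03  ]
 [ 0.4973 -0.2603  0.03  ]]
```

```bash
python3 - <<'E'
from workcell import snapshot
s=snapshot("wrist");print(s['tool_from_camera'].round(3),s['fx'],s['cx'],s['cy'])
E
```

```text
[[-0.001 -0.947 -0.322  0.084]
 [ 1.    -0.001 -0.     0.   ]
 [ 0.    -0.322  0.947  0.03 ]
 [ 0.     0.     0.     1.   ]] 333.1422676090583 320.3700519791765 242.2156806401829
```

Emit:
arm_command(
  motion=[
    [[1,4.5,-2.8,0,0,0,1.6],[1,5,-3,0,0,0,0],[1,5,-3,0,0,0,0],[1,5,-3,0,0,0,0],[1,5,-3,0,0,0,0]],
  ],
)

```text
time_s: 0.78
ee_pos: [0.4094, -0.389, 0.4046]
orientation: [0.987, 0.162, 0.0, -0.0]
force: [1.5, -0.3, -0.2]
finger_gap: 0.0
grasp_force: 0.0
```

Emit:
arm_command(
  motion=[
    [[1,5,-3.7,1,0,0,0],[1,5,-3.5,1,0,0,0],[1,5,-3.4,1,0,0,0],[1,3.5,-3.2,1,0,0,0],[1,0,0,0,0,0,0]],
  ],
)

```text
time_s: 1.4
ee_pos: [0.5413, -0.196, 0.3636]
orientation: [0.986, 0.166, -0.0, -0.002]
force: [-0.0, -0.5, -0.2]
finger_gap: -0.0001
grasp_force: 0.0
```

```bash
python3 - <<'E'
from h import *
from workcell import bot, snapshot
b=bot.read_state();s=snapshot("wrist");s['p']=b['ee_pos'];s['q']=b['orientation'];pickle.dump(s,open('w1.pkl','wb'))
cv2.imwrite('pics/w1.png',s['color'][:,:,::-1]);print(b['ee_pos'],b['orientation'],b['force'],b['time_s'])
E
```

```text
[ 0.54134453 -0.19596928  0.36363599] [ 9.86139095e-01  1.65910942e-01 -6.86512560e-05 -1.79978353e-03] [-0.00130273 -0.4966134  -0.24281485] 1.4
```

View pics/w1.png

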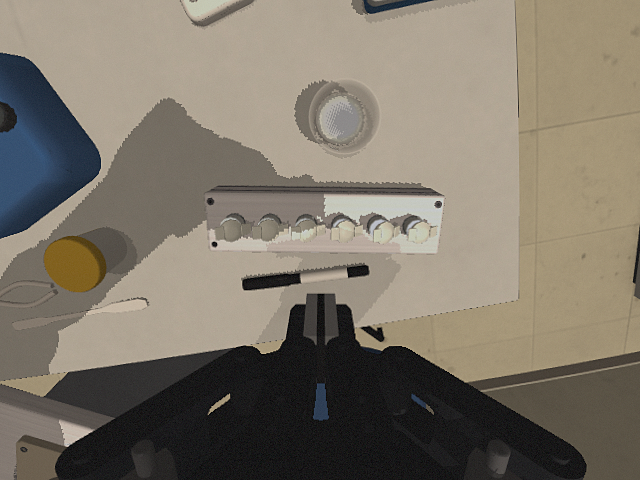

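```bash
python3 - <<'E'
from h import *
s=pickle.load(open('w1.pkl','rb'))['color'][180:262,200:450,::-1]
a=cv2.resize(s[:,:125],None,fx=6.4,fy=3.6*1,interpolation=2)
a=cv2.resize(s[20:75,0:125],None,fx=6,fy=5.4,interpolation=2);b=cv2.resize(s[20:75,125:],None,fx=6,fy=5.4,interpolation=2)
cv2.imwrite('pics/w1z.png',np.vstack([np.clip(a*1.6,0,255).astype('uint8'),b]))
E
```

```text
(no output)
```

View pics/w1z.png

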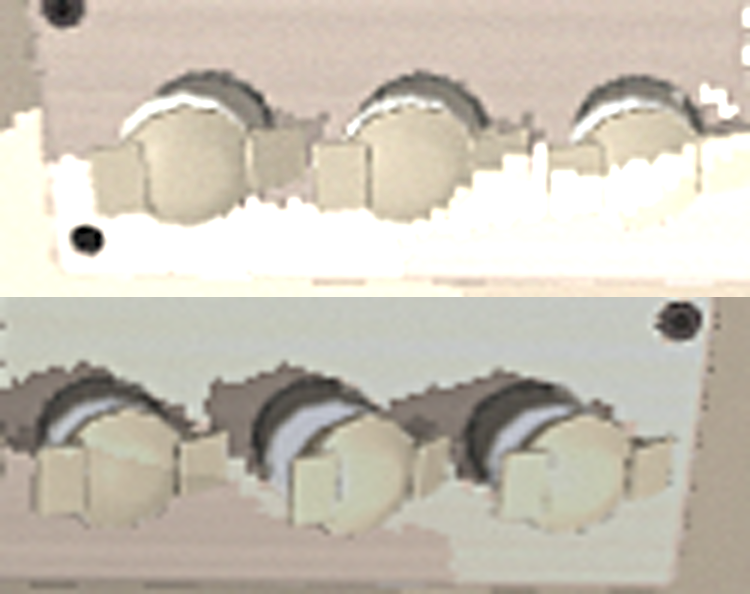

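```bash
python3 - <<'E'
from h import *
np.set_printoptions(precision=4,suppress=True)
W=pickle.load(open('w1.pkl','rb'));t=pickle.load(open('top.pkl','rb'));s=pickle.load(open('scene.pkl','rb'))
D={}
for n,im,o,f,c in(("w",W,(0,0),1,[(210.3,201.5),(214.5,244.4),(438.3,204.3)]),("t",t,(285,220),6,[(103,275),(145,388),(660,75)]),("s",s,(330,172),4.6,[(203,500),(90,497),(98,40)])):
    p=w(im,np.array(c)/f+o-(.5-.5/f),.045)[:,:2]
    if n=='s': p=p[[1,0,2]]
    e=p[2]-p[0]; print(n,p.tolist(),(p[1]+p[2])/2,np.linalg.norm(p[0]-p[1]),np.linalg.norm(e),np.degrees(np.arctan2(e[1],e[0])))
# lid ends
L={1:[(92,178),(305,157)],2:[(313,175),(530,150)],4:[(35,183),(228,163)],5:[(290,193),(447,170)],6:[(500,188),(670,170)]}
c=np.array([.5415,-.195]);a=np.radians(-71.3);u=np.array([np.cos(a),np.sin(a)])
for k,v in L.items():
    px=np.array(v)/(6,5.4)+(200 if k<4 else 325,200)
    ax=(k-3.5)*.032
    for z in(.06,.068,.076): print(k,z,((w(W,px,z)[:,:2]-c)@u-ax)*1000)
E
```

```text
w [[0.5318490619996398, -0.09543731306038888], [0.4938263948830426, -0.10823903481667313], [0.5954350830906817, -0.2866776309931528]] [ 0.5446 -0.1975] 0.0401199114478694 0.20153421863598017 -71.6084072871828
t [[0.5311317932957269, -0.09618450601896732], [0.4927081956486117, -0.10944421743081834], [0.5942444384697891, -0.2869386073467247]] [ 0.5435 -0.1982] 0.04064717459889396 0.20092369983211888 -71.69275559711183
s [[0.5284281355869143, -0.09494798503106378], [0.4906182360054201, -0.1076260155468915], [0.5919246402391918, -0.28553286505307324]] [ 0.5413 -0.1966] 0.03987882851994191 0.2008840526175745 -71.57365261455321
1 0.06 [-10.6336  20.4003]
1 0.068 [-7.9656 22.16  ]
1 0.076 [-5.2975 23.9198]
2 0.06 [-10.6283  20.6374]
2 0.068 [-8.897  21.4536]
2 0.076 [-7.1657 22.2699]
4 0.06 [-6.9563 20.5369]
4 0.068 [-7.2056 19.4829]
4 0.076 [-7.4549 18.4289]
5 0.06 [-2.3177 19.9785]
5 0.068 [-3.6393 18.0042]
5 0.076 [-4.961 16.03 ]
6 0.06 [-4.1282 20.1382]
6 0.068 [-6.3335 17.2227]
6 0.076 [-8.5387 14.3072]
```

Emit:
arm_command(
  motion=[
    [[1,0,5.7,0,0,0,0.5],[1,0,5.7,0,0,0,0],[1,0,0,5,0,0,0],[1,0,0,5,0,0,0],[1,0,0,0,0,0,0]],
  ],
)

```text
time_s: 2.08
ee_pos: [0.5724, -0.3103, 0.2611]
orientation: [0.988, 0.156, -0.004, -0.002]
force: [-0.2, -0.4, 0.7]
finger_gap: -0.0001
grasp_force: 0.0
```

Emit:
arm_command(
  motion=[
    [[1,0,0,0,0,0,0],[1,0,0,0,0,0,0],[1,0,0,0,0,0,0]],
  ],
)

```text
time_s: 2.45
ee_pos: [0.5759, -0.3097, 0.2668]
orientation: [0.988, 0.157, 0.001, 0.001]
force: [-0.1, -0.5, 0.8]
finger_gap: -0.0003
grasp_force: 0.0
```

```bash
cat > st.py <<'E'
from h import *
from workcell import bot
np.set_printoptions(precision=4,suppress=True)
b=bot.read_state();m=R.from_quat(b['orientation']).as_matrix()
ax=np.array([-.3156,.9489]);d=b['ee_pos']+m@[0,0,.173]-np.array([.5438,-.1977,0])
print('tip block x,y,z mm',1000*np.array([d[:2]@ax,d[:2]@[-ax[1],ax[0]],d[2]]),'yaw y',np.degrees(np.arctan2(m[1,1],m[0,1])),'F',b['force'],b['time_s'])
E
cat > pic.py <<'E'
from h import *
import sys
from workcell import bot, snapshot
b=bot.read_state();s=snapshot("wrist");s['p']=b['ee_pos'];s['q']=b['orientation'];pickle.dump(s,open(sys.argv[1]+'.pkl','wb'))
cv2.imwrite(f'pics/{sys.argv[1]}.png',s['color'][:,:,::-1])
E
python3 st.py; python3 pic.py w2
```

```text
tip block x,y,z mm [-116.7765    4.5208   93.8341] yaw y -71.8837799660621 F [-0.1166 -0.4676  0.7864] 2.45
```

View pics/w2.png

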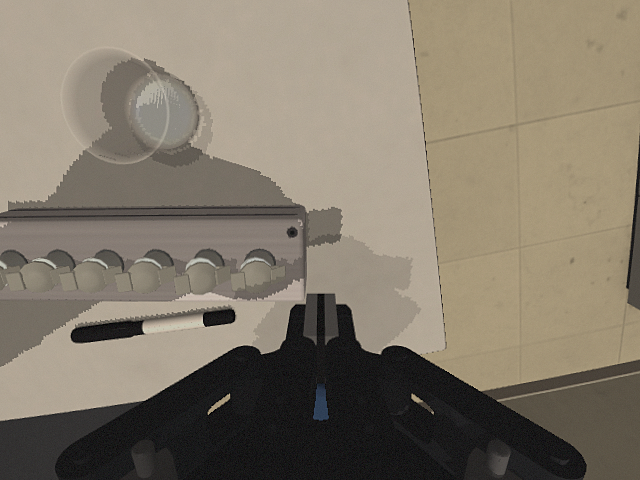

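Emit:
arm_command(
  motion=[
    [[1,0.4,-0.4,2.2,0,0,-0.3],[1,0,0,0,0,0,0],[1,0,0,0,0,0,0]],
  ],
)

```text
time_s: 2.88
ee_pos: [0.5781, -0.3046, 0.2435]
orientation: [0.987, 0.16, 0.0, 0.0]
force: [0.8, -0.1, 1.1]
finger_gap: 0.0001
grasp_force: 0.0
```

```bash
python3 st.py; python3 - <<'E'
from h import *
W=pickle.load(open('w2.pkl','rb'))
p=w(W,[(292,232),(304,298),(305,210)],.045)[:,:2]-[.5438,-.1977];ax=np.array([-.3156,.9489])
print(p@ax,p@[-ax[1],ax[0]])
E
```

```text
tip block x,y,z mm [-112.3437    1.1441   70.5025] yaw y -71.58692286372813 F [ 0.7772 -0.0589  1.1223] 2.875
[-0.10023851 -0.10648905 -0.10832885] [-0.02095152  0.02352776 -0.03442338]
```

Emit:
arm_command(
  motion=[
    [[1,0.1,0,0.4,0,0,0],[1,0,0,0.35,0,0,0],[1,0,0,0,0,0,0],[1,0,0,0,0,0,0]],
  ],
)

```text
time_s: 3.38
ee_pos: [0.5788, -0.304, 0.2353]
orientation: [0.987, 0.16, 0.0, -0.0]
force: [0.3, -0.8, -0.2]
finger_gap: -0.0
grasp_force: 0.0
```

```bash
python3 st.py
```

```text
tip block x,y,z mm [-111.9604    0.3269   62.3288] yaw y -71.59345228966762 F [ 0.3308 -0.8044 -0.237 ] 3.375
```

Now onto lid 1 (move along tool -y).

Emit:
arm_command(
  motion=[
    [[1,0,-0.5,0,0,0,0],[1,0,-0.6,0,0,0,0],[1,0,-0.6,0,0,0,0],[1,0,-0.6,0,0,0,0],[1,0,-0.6,0,0,0,0]],
  ],
)

```text
time_s: 4.0
ee_pos: [0.5701, -0.2764, 0.2362]
orientation: [0.987, 0.16, 0.001, 0.001]
force: [1.0, -2.0, 5.4]
finger_gap: -0.0
grasp_force: 3.0
```

```bash
python3 st.py
```

```text
tip block x,y,z mm [-83.2892  -0.3283  63.2322] yaw y -71.59644879529338 F [ 1.0189 -1.9607  5.4167] 4.0
```

Emit:
arm_command(
  motion=[
    [[1,0.03,-0.4,0.1,0,0,0],[1,0,-0.4,0,0,0,0]],
  ],
)

```text
time_s: 4.25
ee_pos: [0.5681, -0.2692, 0.2356]
orientation: [0.987, 0.16, 0.001, 0.001]
force: [2.0, -3.7, 7.2]
finger_gap: 0.0001
grasp_force: 3.7
```

```bash
python3 st.py; python3 pic.py w3
```

```text
tip block x,y,z mm [-76.0365  -0.8521  62.5729] yaw y -71.5962382100434 F [ 1.9694 -3.6831  7.206 ] 4.25
```

View pics/w3.png

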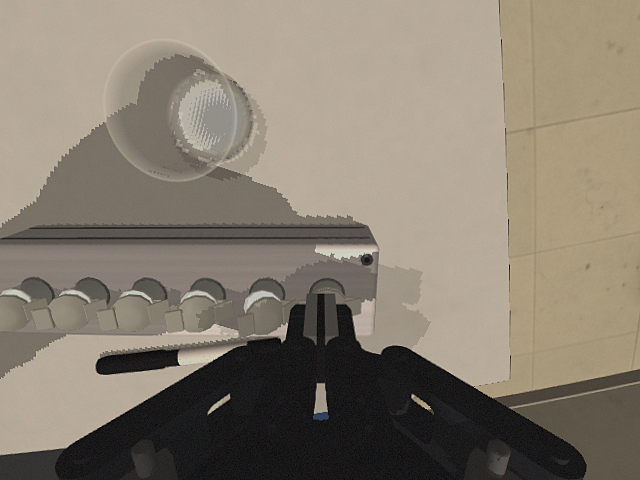

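Emit:
arm_command(
  motion=[
    [[1,0.03,-0.6,0,0,0,0],[1,0.03,-0.6,0,0,0,0],[1,0,-0.6,0,0,0,0],[1,0,-0.6,0,0,0,0],[1,0,-0.6,0,0,0,0]],
  ],
)

```text
time_s: 4.92
ee_pos: [0.5592, -0.2404, 0.2356]
orientation: [0.987, 0.16, 0.001, 0.001]
force: [1.3, -3.7, 7.0]
finger_gap: -0.0002
grasp_force: 3.7
```

```bash
python3 st.py
```

```text
tip block x,y,z mm [-45.8556  -1.5075  62.5546] yaw y -71.59994049727617 F [ 1.2827 -3.7313  7.0126] 4.925
```

Emit:
arm_command(
  motion=[
    [[1,0,-0.6,0,0,0,0],[1,0,-0.6,0,0,0,0],[1,0,-0.6,0,0,0,0],[1,0,-0.6,0,0,0,0],[1,0,-0.6,0,0,0,0]],
  ],
)

```text
time_s: 5.55
ee_pos: [0.5496, -0.212, 0.2355]
orientation: [0.987, 0.16, 0.001, 0.001]
force: [1.6, -3.0, 8.0]
finger_gap: -0.0
grasp_force: 3.7
```

```bash
python3 st.py
```

```text
tip block x,y,z mm [-15.8007  -1.4524  62.4903] yaw y -71.60903026175303 F [ 1.6293 -3.0469  8.0145] 5.55
```

Emit:
arm_command(
  motion=[
    [[1,-0.04,-0.6,0,0,0,0],[1,-0.04,-0.6,0,0,0,0],[1,-0.04,-0.6,0,0,0,0],[1,-0.03,-0.6,0,0,0,0],[1,0,-0.6,0,0,0,0]],
  ],
)

```text
time_s: 6.18
ee_pos: [0.5387, -0.184, 0.2355]
orientation: [0.987, 0.16, 0.001, 0.001]
force: [1.4, -4.1, 6.9]
finger_gap: -0.0003
grasp_force: 3.7
```

Emit:
arm_command(
  motion=[
    [[1,0,-0.6,0,0,0,0],[1,0,-0.6,0,0,0,0],[1,0,-0.6,0,0,0,0],[1,0,-0.6,0,0,0,0],[1,0,-0.6,0,0,0,0]],
  ],
)

```text
time_s: 6.8
ee_pos: [0.5293, -0.1557, 0.2355]
orientation: [0.987, 0.16, 0.002, 0.001]
force: [0.6, -2.9, 7.7]
finger_gap: 0.0001
grasp_force: 3.6
```

```bash
python3 st.py
```

```text
tip block x,y,z mm [44.0026  0.0375 62.5095] yaw y -71.63614199406238 F [ 0.5625 -2.8858  7.6679] 6.8
```

Emit:
arm_command(
  motion=[
    [[1,0,-0.6,0,0,0,0],[1,0,-0.6,0,0,0,0],[1,0,-0.6,0,0,0,0],[1,0,-0.6,0,0,0,0],[1,0,-0.6,0,0,0,0]],
  ],
)

```text
time_s: 7.42
ee_pos: [0.52, -0.1276, 0.2356]
orientation: [0.987, 0.159, 0.002, 0.001]
force: [0.9, -3.0, 6.9]
finger_gap: -0.0002
grasp_force: 3.4
```

Emit:
arm_command(
  motion=[
    [[1,0,-0.6,0,0,0,0],[1,0,-0.6,0,0,0,0],[1,0,-0.6,0,0,0,0],[1,0,-0.6,0,0,0,0],[1,0,-0.6,0,0,0,0]],
  ],
)

```text
time_s: 8.05
ee_pos: [0.5094, -0.0977, 0.2346]
orientation: [0.987, 0.16, -0.0, -0.0]
force: [0.1, 0.2, -0.1]
finger_gap: 0.0002
grasp_force: 0.0
```

Emit:
arm_command(
  motion=[
    [[1,0,-0.5,0,0,0,0],[1,0,-0.3,0,0,0,0],[1,0,0,0,0,0,0]],
  ],
)

```text
time_s: 8.43
ee_pos: [0.5069, -0.0902, 0.234]
orientation: [0.987, 0.16, -0.0, -0.0]
force: [-0.7, -0.9, -0.1]
finger_gap: -0.0
grasp_force: 0.0
```

```bash
python3 st.py
```

```text
tip block x,y,z mm [113.7904   1.2266  61.0153] yaw y -71.54996324555637 F [-0.6922 -0.8834 -0.0947] 8.425
```

Past the end and free. Lift and look.

Emit:
arm_command(
  motion=[
    [[1,0,0,-3,0,0,0],[1,0,0,-5,0,0,0],[1,0,3,-5,0,0,0],[1,0,4,0,0,0,0],[1,0,0,0,0,0,0]],
  ],
)

```text
time_s: 9.05
ee_pos: [0.5294, -0.1607, 0.365]
orientation: [0.988, 0.157, 0.001, 0.001]
force: [-0.8, -0.2, -0.1]
finger_gap: -0.0
grasp_force: 0.0
```

```bash
python3 pic.py w4; python3 - <<'E'
from h import *
from workcell import snapshot
s=pickle.load(open('w4.pkl','rb'))['color'][:,:,::-1]
t=snapshot('top')['color'];o=pickle.load(open('top.pkl','rb'))['color']
d=cv2.absdiff(t,o).max(2); print('diff')
a=cv2.resize(t[220:300,285:415],(640,394),interpolation=2)[:,:,::-1]
W=pickle.load(open('w4.pkl','rb'))
z=cv2.resize(s[170:290,120:560],(792,216),interpolation=2)
cv2.imwrite('pics/fin.png',np.vstack([z,cv2.resize(t[170:330,230:430],(792,380),interpolation=2)[:,:,::-1]]))
E
```

```text
diff
```

View pics/fin.png

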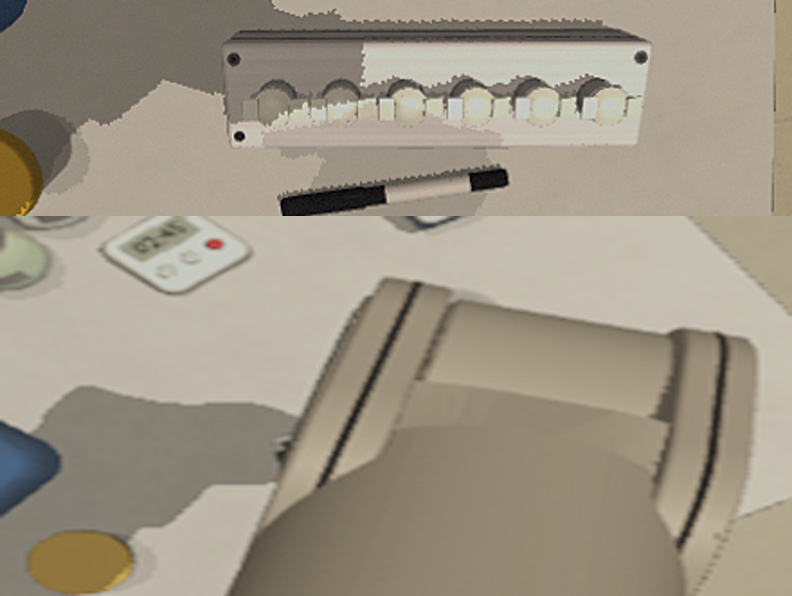

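View pics/w4.png

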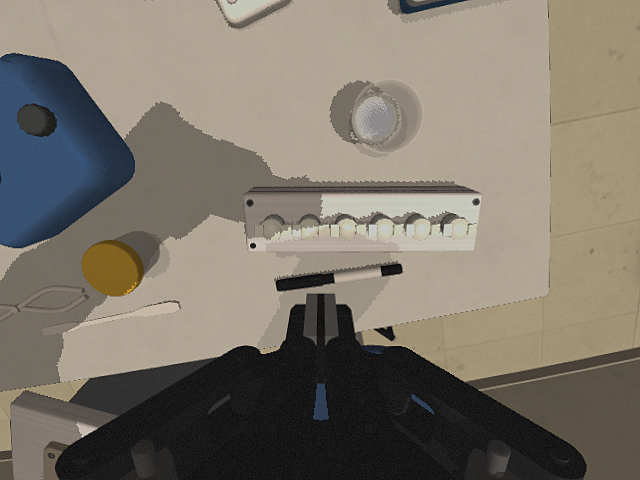

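```bash
python3 - <<'E'
from h import *
np.set_printoptions(precision=1,suppress=True)
W=pickle.load(open('w4.pkl','rb'));ax=np.array([-.3156,.9489])
def bl(px,z): p=w(W,px,z)[:,:2]-[.5438,-.1977]; return 1000*np.c_[p@ax,p@[-ax[1],ax[0]]]
print(bl([(249.5,202.5),(253,245.5),(475.5,201.5)],.045))
x=np.array([243,312,379,447,515,583.])/1.8+120; xr=np.array([309,374,440,509,575,641])/1.8+120
print(bl(np.c_[x,x*0+229],.062)[:,0]-[80,48,16,-16,-48,-80],bl(np.c_[xr,x*0+228],.061)[:,0]-[80,48,16,-16,-48,-80])
E
```

```text
[[ 100.9  -21.3]
 [ 100.6   19. ]
 [-100.2  -21.2]]
[14.2 13.4 13.7 13.4 12.9 12.2] [-17.1 -16.  -15.4 -16.4 -16.2 -16.4]
```

```bash
python3 -c "
from workcell import bot
print(bot.finish_job())"
```

```text
the job is handed in; nothing more can be done
None
```

I pressed all six lids shut in order from the hinge end with about 7 to 8 N, judging closure by that force and wrist-camera measurements rather than a close side view. The block did not move measurably, the things round it look undisturbed, the arm finished clear, and I handed the job in at about 9 s.

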